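# Fit the cover panel on a vacuum pump and hold it on its seal

### The arm

A 6-joint arm with a two-finger parallel gripper is mounted at the origin on the work surface. World frame = base frame: x ahead of the robot, y to its left, z up, the work surface at z = 0. Lengths are in m, angles in rad, forces in N, time in s.
With the tool pointing down it reaches from about 0.275 to 0.725 m from the base axis. Payload 15.9 kg.
Tool frame: the origin (TCP) lies between the finger pads; the fingertips stand 25 mm ahead of it and the grasp point (between the pads) lies 6 mm ahead of it; z points along the fingers, y is the direction in which the jaws open and shut (so a half turn about z gives the same grasp; the last joint's range is limited). The gripper opens to 85 mm and grips with 20 to 120 N. Pads are 22 mm wide; open, the fingers measure 114 mm over their backs; the gripper's body (76 mm by 85 mm) begins 54 mm behind the grasp point. The pads swing forward as they close: fully open they stand 13 mm farther back than shut.
Start: joints at [-1.109, 0.213, -0.034, 1.323, 0, 1.571], TCP at [0.223, -0.448, 0.256] pointing down, gripper open.
Joint ranges: [-2.98, 2.98], [-0.74, 1.72], [-1.14, 1.35], [-2.1, 2.04], [-1.57, 1.44], [-3.14, 3.14]. Speed limits (rad/s): [1.89, 1.89, 2.39, 2.57, 3.14, 3.14].

### API

Orientations are given as a unit quaternion [w, x, y, z].
In Python, from station import * gives the robot as it stands.
- The arm moves only by the shell command python3 -m creep 'ROWS'. ROWS is JSON, a list of rows, each an object with "dr": the turn, a rotation vector about the tool's x, y, z in degrees, a list of three; "travel": the shift along the tool's x, y, z in m, a list of three; "fingers": the closure, from -1 (fully open) to 1 (shut), so that 0 is half open. In form: [{"dr": [rx, ry, rz], "travel": [dx, dy, dz], "fingers": fingers}, ...]. A call has 1 to 10 rows; each row is the pose to reach, as a shift and turn from the pose commanded when the call began, along the tool's axes at that moment; what a row does not reach only later rows make up. A row lasts 1/12 s, in which the tool goes at most 41.7 mm and 7.16 degrees, less where a joint would pass 70% of its speed; a pose out of reach is approached as far as the arm can. A call with a gripper value outside its range is refused whole. The fingers move at their own pace and stop on an object; the grip force is fixed at half the most. Time passes only in rows, so rows that repeat a pose let the fingers close. It gives the time, the measured TCP pose, the force and the opening at its end, in the units of the state.
- sense(): the state, without advancing time (a new reading comes with each control period).
- snapshot(name): name is "side" or "top" or "wrist"; returns a dict with "pixels" (420x560x3 uint8, blue, green, red), "K" (3x3 intrinsics, pixels), "extrinsics" (4x4, takes a point from world to camera coordinates). Camera axes: x right, y up, looking along -z (the intrinsics and any distortion apply to the point x, -y, -z); pixel columns grow to the right and rows downward; lengths in m; the calibration is good to about 2 mm. A picture is of the moment at which its call begins. There is no depth.
- sign_off(): hands the job in, once; it reports no verdict.
Trained networks look in the newest picture that a camera, given by its name, has taken for a name from the list of things; names that differ only in an ending like _2 or _b are one class to them, and where a whole thing is asked for, a point or a joint stands for the part that bears it (a point fixed in the world has none). Each returns a list of dicts, best first, with "p" (0 to 1); they miss things now and then, are a little off and sometimes report something else, mostly with a low value. They report only what shows in the picture. A call takes as long as a camera call. They do not tell look-alikes from the thing itself.
- spot_in(target, camera): "centre" ([row, column] in pixels, amid what is visible of it).
- masks_of(target, camera): "region" (420x560 bool, what is visible of it) and "centre" ([row, column] in pixels, amid what is visible of it).
The state is a dict: "time_s": time; "qpos": joint angles; "qvel": joint speeds; "effort": joint torques, N m; "tcp_pos": TCP position; "tcp_rot": TCP orientation; "ft_force": force on the tool from outside, world axes, zero at the start; "ft_torque": the same for the moment, N m; "gripper_width": finger opening in m.
Only numpy, scipy, OpenCV 4.12 (cv2) and the standard library are available. Lean on these libraries where they do the work, as an engineer would, in place of code of your own. Each camera call takes 0.05 s, during which the arm holds its last target.

### The job

In the cheese packing room, first turn the orange quarter-turn wing on the vacuum pump's neck until it lines up with the neck's long direction (the black marks), so that it matches the slot in a cover panel. Then take only the top blue panel from the stack, lower it squarely onto the neck with its slot over the wing, and press it down against the spring-loaded seal until it sits fully on the steel rim. Finish while still holding it pressed down there, without letting go, with the other two panels and everything else left where they were.

Things in the scene. Friction and masses are not known exactly. Their poses are not given: they have to be found in the camera images.
- pump: Vacuum pump unit: low aluminium case 150 (x) x 220 (y) x 45 mm high, fixed to the table; origin under its centre, z up. On its middle stands an open steel service neck, 44 (x) x 124 (y) mm outside, 30 mm above the case, its long direction along y; two black marks on the case top lie on this line.
- seat (a point): Centre of the neck's open top, level with its steel rim, 75 mm above the table; axes as the pump's (y along the neck). A fitted panel lies centred here with its long side along y and overhangs the neck by 8 mm on each long side, 13 mm at each end.
- wing (a joint): Angle (rad) of the fastener's orange wing about the vertical axis through seat, counter-clockwise from above positive. 0 = wing, with the black slot line on its top, along y of the neck, as a panel's slot needs; it starts at 0.9 to 1.5. No stop or click at 0 (stops at -0.5 and 1.75); light friction (0.05 N m) keeps it where it is left.
- wing_grip (a point): Centre of the orange wing, 20 mm above seat. The wing is an upright bar 10 mm thick (x), 34 mm long (y), 24 mm high, from 8 to 32 mm above the rim; its axes turn with it. It stands up through a fitted panel.
- seal (a joint): How far the black spring-loaded rubber seal inside the neck is pressed down, m. 0 = free, standing 5 mm above the steel rim; a panel merely laid on it stays up there. 0.005 = the panel is down on the steel rim; this takes about 11 N of push.
- panel_center (a point): Centre (half-way up) of the top panel of the stack, the one to fit. Blue plastic cover panel 60 (x) x 150 (y) x 16 mm (z), 0.10 to 0.19 kg, with a central through slot 20 (x) x 46 (y) mm; the same either way round. Fitted and pressed home its centre is 8 mm above seat (13 mm when merely lying on the free seal).
- panel_mid_center (a point): Centre of the second panel of the stack, same size, directly beneath; it stays.
- panel_low_center (a point): Centre of the lowest panel of the stack, same size; it stays.
- board: Fixed light wooden board 150 (x) x 260 (y) x 18 mm high under the stack; origin at the centre of its underside. The panels lie near its middle.
- grease: Loose grease jar with yellow cap, 36 mm across, 45 mm high, on the board beyond one end of the stack; origin at its underside. Leave alone.
- cheese_big: Loose pale yellow cheese wheel, 150 mm across, 70 mm high; origin under its centre. Leave alone.
- cheese_small: Loose white cheese wheel, 110 mm across, 55 mm high; origin under its centre. Leave alone.
- tub: Loose white tub with red lid, 108 x 148 x 62 mm; origin under its centre. Leave alone.
- spatula: Loose spatula lying on the table nearest the robot; leave alone.
- mug: Loose white mug, 76 mm across, 85 mm high; leave alone.
- spray: Loose green bottle, 60 mm across, 170 mm high; leave alone.
There are look-alikes about, which are no part of the job. Leave any pink or white look-alike of the part that bears panel_center alone.

How it is judged:
By the outcome, as a careful person would: the job done as asked, in the order asked, and still so for the second after the job is handed in, while the arm keeps its last pose, push and grip.
It also fails if it takes over 61 s, if anything falls off the work surface, if the arm or the gripper's body presses on something with over 40 N, if the wrist force passes 120 N, or if a joint passes its speed limit or range.

## Working session

There is one attempt and no reset: what is moved stays moved. The work goes in short steps, Python scripts to look and compute and a shell command to move; the robot and the scene stay as the last step left them, time stands still between calls to the robot, and variables do not carry over. Pictures are saved under pics/ and viewed, and the job is handed in when it is done.

```bash
mkdir -p pics; ls; python3 - <<'E'
from station import *
import cv2
s=sense();print({k:s[k] for k in('time_s','tcp_pos','tcp_rot','ft_force','gripper_width')})
for n in("side","top","wrist"):
    d=snapshot(n);cv2.imwrite(f"pics/{n}0.png",d["pixels"]);print(n,d["K"],d["extrinsics"],[k for k in d])
E
```

```text
pics
{'time_s': 0.0, 'tcp_pos': array([ 0.2226262 , -0.44734749,  0.25582553]), 'tcp_rot': array([-5.41475504e-04,  9.73464893e-01,  2.28835732e-01, -1.27935226e-04]), 'ft_force': array([ 0.07756933, -0.86725827, -0.12321286]), 'gripper_width': 0.0852108392969904}
side [[434.28466945   0.         282.31189802]
 [  0.         434.28466945 205.91036441]
 [  0.           0.           1.        ]] [[ 0.96736898 -0.25262369  0.01945589 -0.47897577]
 [ 0.15252706  0.6419417   0.75142954 -0.16409178]
 [-0.20231844 -0.72394208  0.65952643 -1.17255264]
 [ 0.          0.          0.          1.        ]] ['pixels', 'K', 'extrinsics']
top [[447.60735716   0.         265.59287574]
 [  0.         447.60735716 210.49639823]
 [  0.           0.           1.        ]] [[ 0.0252134  -0.99949468  0.01935638  0.01827767]
 [ 0.98832891  0.02783222  0.14977095 -0.52524391]
 [-0.150234    0.01535424  0.98853123 -1.2708644 ]
 [ 0.          0.          0.          1.        ]] ['pixels', 'K', 'extrinsics']
wrist [[328.59746141   0.         285.16756937]
 [  0.         328.59746141 213.98956642]
 [  0.           0.           1.        ]] [[ 4.44693964e-01 -8.95682479e-01 -4.18510588e-04 -4.99180444e-01]
 [ 8.61504325e-01  4.27852734e-01 -2.73408735e-01  3.43502181e-02]
 [ 2.45066474e-01  1.21222665e-01  9.61897858e-01 -3.78711022e-01]
 [ 0.00000000e+00  0.00000000e+00  0.00000000e+00  1.00000000e+00]] ['pixels', 'K', 'extrinsics']
```

View pics/top0.png

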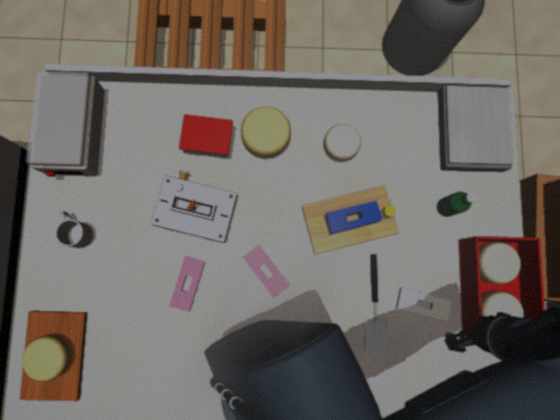

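View pics/side0.png

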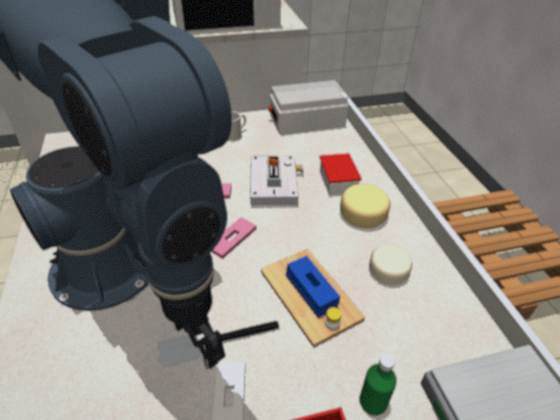

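View pics/wrist0.png

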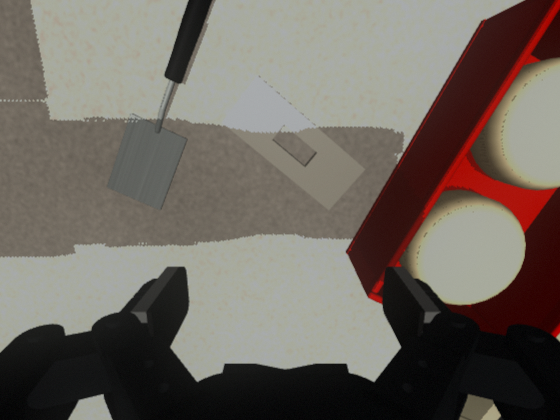

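The top view shows the blue stack at about (row 216, col 354), with the yellow jar at its right end. The pump neck is at about (206, 193) and the orange wing lies across or within it. There are two pink look-alikes near (282, 187) and (270, 266), and a white one near (300, 420). Next I'll measure.

```bash
cat > h.py <<'E'
from station import *
import numpy as np, cv2
from scipy.spatial.transform import Rotation as R
F=np.diag([1,-1,-1.])
def ray(d,rc):
    E=d["extrinsics"];Rm=E[:3,:3];o=-Rm.T@E[:3,3]
    v=Rm.T@(F@np.linalg.solve(d["K"],[rc[1],rc[0],1.])); return o,v
def toz(d,rc,z):
    o,v=ray(d,rc); return o+v*(z-o[2])/v[2]
def proj(d,p):
    E=d["extrinsics"];c=F@(E[:3,:3]@np.asarray(p,float)+E[:3,3]);u=d["K"]@c;return u[:2]/u[2] # col,row
def rect(d,m,z):
    c=max(cv2.findContours(m.astype('uint8'),cv2.RETR_EXTERNAL,cv2.CHAIN_APPROX_NONE)[0],key=cv2.contourArea)[:,0]
    P=np.array([toz(d,(r,q),z)[:2] for q,r in c]);(ctr,sz,a)=cv2.minAreaRect((P*1000).astype('float32'))
    b=cv2.boxPoints((ctr,sz,a));e=[b[1]-b[0],b[2]-b[1]];l=max(e,key=np.linalg.norm)
    return np.array(ctr)/1000,sorted(sz),np.degrees(np.arctan2(l[1],l[0]))%180
def tool():
    s=sense();q=s["tcp_rot"];return s,R.from_quat([q[1],q[2],q[3],q[0]])
E
python3 - <<'E'
from h import *
for c in("top","side"):
    d=snapshot(c)
    for t,z in(("panel_center",.066),("pump",.045),("wing",.107),("wing_grip",.107),("board",.018),("grease",.06),("seat",.075)):
        try:
            for o in masks_of(t,c)[:4]: print(c,t,round(o["p"],2),np.round(o["centre"]),o["region"].sum(),rect(d,o["region"],z),toz(d,o["centre"],z).round(3))
        except Exception as e: print(t,e)
print(sense()["time_s"])
E
```

```text
top panel_center 0.96 [298. 422.] 957 (array([ 0.26793466, -0.41533459]), [57.32474899291992, 146.50375366210938], np.float32(77.51158)) [ 0.285 -0.41   0.066]
top panel_center 0.9 [280. 186.] 1009 (array([0.30904944, 0.247215  ]), [59.66485595703125, 144.319580078125], np.float32(164.47568)) [0.317 0.25  0.066]
top panel_center 0.89 [266. 269.] 1003 (array([0.34999069, 0.02760875]), [59.91556930541992, 146.59793090820312], np.float32(39.12051)) [0.364 0.018 0.066]
top panel_center 0.86 [214. 353.] 1034 (array([ 0.51173175, -0.22069785]), [63.279823303222656, 153.2886962890625], np.float32(104.887054)) [ 0.518 -0.218  0.066]
top pump 0.81 [209. 195.] 4091 (array([0.53636859, 0.23695042]), [180.26007080078125, 224.33375549316406], np.float32(76.534584)) [0.522 0.238 0.045]
top pump 0.7 [203. 192.] 45 (array([0.53718115, 0.2105106 ]), [4.776750564575195, 40.67106246948242], np.float32(74.762314)) [0.54  0.248 0.045]
top pump 0.68 [327. 373.] 1127 (array([ 0.17872493, -0.2852399 ]), [64.77584075927734, 93.18680572509766], np.float32(179.55046)) [ 0.2   -0.279  0.045]
top board 0.95 [219
[... 1456 characters left out ...]
6.30288696289062, 266.4515686035156], np.float32(105.41371)) [ 0.492 -0.253  0.018]
side grease 0.72 [318. 335.] 335 (array([ 0.52613129, -0.33940714]), [38.075077056884766, 63.42533493041992], np.float32(59.379734)) [ 0.529 -0.341  0.06 ]
side seat 0.75 [178. 276.] 2326 (array([0.5238645, 0.1802394]), [170.38430786132812, 249.47586059570312], np.float32(76.64553)) [0.52  0.18  0.075]
side seat 0.68 [298. 309.] 278 (array([ 0.48227982, -0.26356497]), [58.20918273925781, 158.28097534179688], np.float32(127.417404)) [ 0.485 -0.282  0.075]
side seat 0.52 [320. 334.] 295 (array([ 0.52023627, -0.34717285]), [32.15534973144531, 60.35764694213867], np.float32(62.856262)) [ 0.522 -0.353  0.075]
0.95
```

```bash
cat >> h.py <<'E'
def info():
    s,T=tool();M=T.as_matrix()
    print("t",round(s["time_s"],2),"tcp",s["tcp_pos"].round(4),"x",M[:,0].round(3),"y",M[:,1].round(3),"z",M[:,2].round(3),"yaw_y",np.degrees(np.arctan2(M[1,1],M[0,1])).round(2),"F",s["ft_force"].round(1),"w",round(s["gripper_width"],4),"q",s["qpos"].round(3))
def plan(p,ydir=None):
    "shift along tool axes to bring TCP to p; turn (deg about tool z) to bring jaws axis to ydir (deg, mod 180)"
    s,T=tool();M=T.as_matrix();print("travel",(M.T@(np.array(p)-s["tcp_pos"])).round(4))
    if ydir is not None:
        a=np.degrees(np.arctan2(M[1,1],M[0,1]));d=(a-ydir);print("rz opts",[(d%180).round(2),(d%180-180).round(2)])
E
python3 - <<'E'
from h import *
info();plan([.46,.21,.27],167)
d=snapshot("wrist");E=d["extrinsics"];o=-E[:3,:3].T@E[:3,3];s,T=tool();print("cam in tool",T.as_matrix().T@(o-s["tcp_pos"]), "camaxis in tool",T.as_matrix().T@(-E[2,:3]))
E
```

```text
t 0.95 tcp [ 0.2228 -0.4476  0.2563] x [ 0.895  0.446 -0.   ] y [ 0.446 -0.895 -0.   ] z [-0.  0. -1.] yaw_y -63.54 F [-0.3  0.6  0.4] w 0.0854 q [-1.109  0.213 -0.034  1.324 -0.     1.571]
travel [ 0.5054 -0.483  -0.0137]
rz opts [np.float64(129.46), np.float64(-50.54)]
cam in tool [ 0.07002058 -0.00044049 -0.11759418] camaxis in tool [-2.73408031e-01  2.90244539e-04  9.61898105e-01]
```

```bash
python3 -m creep '[{"dr":[0,0,0],"travel":[0,0,-0.03],"fingers":-1},{"dr":[0,0,-7],"travel":[0.03,-0.025,-0.045],"fingers":-1},{"dr":[0,0,-14],"travel":[0.06,-0.05,-0.045],"fingers":-1},{"dr":[0,0,-21],"travel":[0.09,-0.073,-0.045],"fingers":-1},{"dr":[0,0,-28],"travel":[0.12,-0.098,-0.045],"fingers":-1},{"dr":[0,0,-35],"travel":[0.15,-0.122,-0.045],"fingers":-1},{"dr":[0,0,-42],"travel":[0.18,-0.147,-0.045],"fingers":-1},{"dr":[0,0,-49],"travel":[0.21,-0.171,-0.045],"fingers":-1},{"dr":[0,0,-56],"travel":[0.24,-0.196,-0.045],"fingers":-1},{"dr":[0,0,-63],"travel":[0.27,-0.22,-0.045],"fingers":-1}]'
python3 - <<'E'
from h import *
info();plan([.525,.22,.30],40)
E
```

```text
time_s: 1.83
tcp_pos: [0.3667, -0.1285, 0.3016]
tcp_rot: [0.0, 0.708, 0.706, 0.0]
ft_force: [1.2, -0.8, -0.8]
gripper_width: 0.0856
t 1.83 tcp [ 0.3667 -0.1285  0.3016] x [ 0.004  1.    -0.   ] y [ 1.    -0.004  0.001] z [ 0.001 -0.    -1.   ] yaw_y -0.21 F [ 1.2 -0.8 -0.8] w 0.0856 q [-0.337 -0.021 -0.182  1.409  0.     1.237]
travel [0.3491 0.1571 0.0016]
rz opts [np.float64(139.79), np.float64(-40.21)]
```

```bash
python3 -m creep '[{"dr":[0,0,-5],"travel":[0.035,0.016,0],"fingers":-1},{"dr":[0,0,-10],"travel":[0.07,0.032,0],"fingers":-1},{"dr":[0,0,-15],"travel":[0.105,0.047,0],"fingers":-1},{"dr":[0,0,-20],"travel":[0.14,0.063,0],"fingers":-1},{"dr":[0,0,-25],"travel":[0.175,0.079,0],"fingers":-1},{"dr":[0,0,-30],"travel":[0.21,0.095,0],"fingers":-1},{"dr":[0,0,-35],"travel":[0.245,0.11,0],"fingers":-1},{"dr":[0,0,-40],"travel":[0.28,0.126,0],"fingers":-1},{"dr":[0,0,-40],"travel":[0.315,0.141,0],"fingers":-1},{"dr":[0,0,-40],"travel":[0.35,0.157,0],"fingers":-1}]'
python3 - <<'E'
from h import *
info()
d=snapshot("wrist");cv2.imwrite("pics/w1.png",d["pixels"])
np.savez("w1.npz",**d)
for t,z in(("pump",.045),("wing_grip",.107)):
    for o in masks_of(t,"wrist")[:3]: print(t,round(o["p"],2),np.round(o["centre"]),o["region"].sum(),rect(d,o["region"],z)); 
E
```

```text
time_s: 2.67
tcp_pos: [0.527, 0.2202, 0.3013]
tcp_rot: [0.0, 0.426, 0.905, 0.0]
ft_force: [0.7, -0.8, -0.2]
gripper_width: 0.0853
t 2.67 tcp [0.527  0.2202 0.3013] x [-0.636  0.771 -0.   ] y [0.771 0.636 0.   ] z [ 0.  0. -1.] yaw_y 39.52 F [ 0.7 -0.8 -0.2] w 0.0853 q [ 0.396  0.366  0.285  1.49  -0.     1.277]
pump 0.97 [162. 299.] 25585 (array([0.53787909, 0.23935849]), [176.47378540039062, 217.88465881347656], np.float32(77.29167))
pump 0.65 [319.  77.] 888 (array([ 0.43577841, -0.09219395]), [46.78110885620117, 48.915863037109375], np.float32(15.333291))
wing_grip 0.78 [175. 295.] 402 (array([0.52449542, 0.24271744]), [10.670147895812988, 36.46877670288086], np.float32(144.91255))
```

View pics/w1.png

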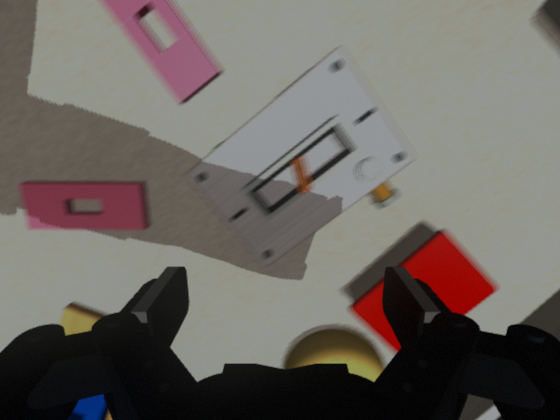

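The wrist view shows the neck with black marks near (row 213, col 238) and (116, 366). The orange wing is at about (175, 300), crossing the neck. I'll refine those positions.

```bash
python3 - <<'E'
import numpy as np,cv2
from h import *
d=dict(np.load("w1.npz"));im=d["pixels"]
cv2.imwrite("pics/w1c.png",cv2.resize(im[90:240,190:390],None,fx=4,fy=4,interpolation=cv2.INTER_CUBIC))
g=im.max(2)
# marks
M=[]
for r,c in((213,238),(116,366)):
    w=g[r-10:r+11,c-15:c+16].astype(float);rr,cc=np.where(w<np.percentile(w,50)-45);M.append((rr.mean()+r-10,cc.mean()+c-15))
P=[toz(d,m,.045)[:2] for m in M];v=P[1]-P[0]
print(M,P,"ctr",(P[0]+P[1])/2,np.linalg.norm(v),np.degrees(np.arctan2(v[1],v[0])))
# orange
hsv=cv2.cvtColor(im,cv2.COLOR_BGR2HSV);m=((hsv[...,0]>3)&(hsv[...,0]<18)&(hsv[...,1]>140));m[:, :230]=0;m[:,350:]=0;m[230:]=0
print(m.sum(),rect(d,m,.107),rect(d,m,.095))
E
```

```text
[(np.float64(213.74418604651163), np.float64(238.58139534883722)), (np.float64(115.74444444444444), np.float64(364.7))] [array([0.50826987, 0.15736314]), array([0.54716341, 0.33322841])] ctr [0.52771664 0.24529577] 0.18011468551999318 77.52945611767491
224 (array([0.52722192, 0.246108  ]), [17.06594467163086, 33.09996795654297], np.float32(142.72833)) (array([0.52890515, 0.24502228]), [17.72258949279785, 34.37355041503906], np.float32(142.72836))
```

View pics/w1c.png

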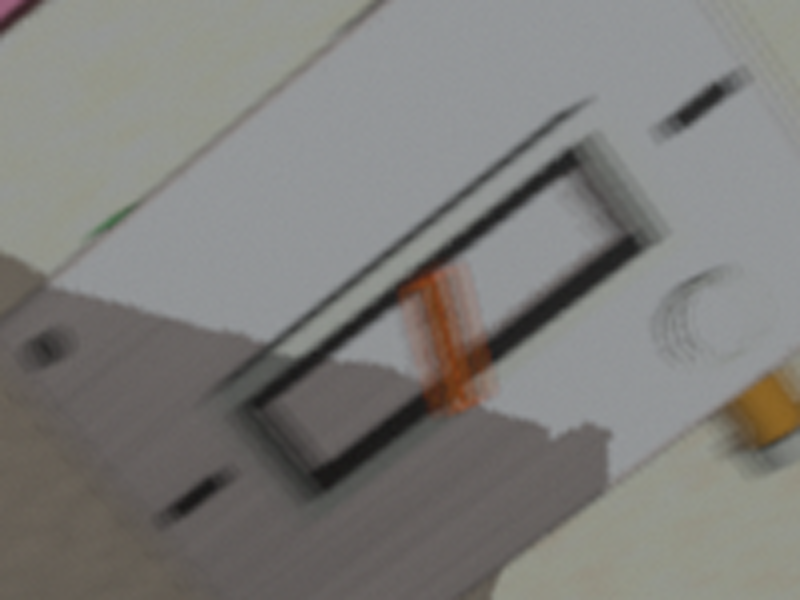

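The picture has motion blur, so I'll retake it now that the arm is at rest.

```bash
cat > m.py <<'E'
from h import *
def marks(d,guess,half=(10,15)):
    g=d["pixels"].max(2);M=[]
    for r,c in guess:
        r=int(round(r));c=int(round(c));w=g[r-half[0]:r+half[0]+1,c-half[1]:c+half[1]+1].astype(float);med=np.percentile(w,60)
        rr,cc=np.where(w<med-50);M.append((rr.mean()+r-half[0],cc.mean()+c-half[1]))
    P=[toz(d,m,.045)[:2] for m in M];v=P[1]-P[0]
    a=np.degrees(np.arctan2(v[1],v[0]))
    print("marks",np.round(M,1).tolist(),"ctr",((P[0]+P[1])/2).round(4),np.linalg.norm(v).round(4),a.round(2));return (P[0]+P[1])/2,a
E
python3 - <<'E'
from m import *
info();snapshot("wrist")
d=snapshot("wrist");np.savez("w2.npz",**d);im=d["pixels"]
C,a=marks(d,((213,238),(116,366)))
cv2.imwrite("pics/w2c.png",cv2.resize(im[90:240,190:390],None,fx=4,fy=4,interpolation=cv2.INTER_CUBIC))
for o in masks_of("wing_grip","wrist")[:2]: print(round(o["p"],2),o["region"].sum(),rect(d,o["region"],.107),rect(d,o["region"],.095))
E
```

```text
t 2.82 tcp [0.5271 0.2203 0.3   ] x [-0.638  0.77   0.001] y [ 0.77   0.638 -0.002] z [-0.002 -0.001 -1.   ] yaw_y 39.62 F [-0.1 -0.4  0.1] w 0.0851 q [0.396 0.368 0.285 1.489 0.    1.275]
marks [[215.0, 236.1], [117.1, 362.4]] ctr [0.5258 0.241 ] 0.1803 77.49
0.82 402 (array([0.52480804, 0.24268098]), [11.199070930480957, 35.89360046386719], np.float32(142.30678)) (array([0.52640765, 0.24150967]), [11.63099193572998, 37.27777099609375], np.float32(142.3067))
```

View pics/w2c.png

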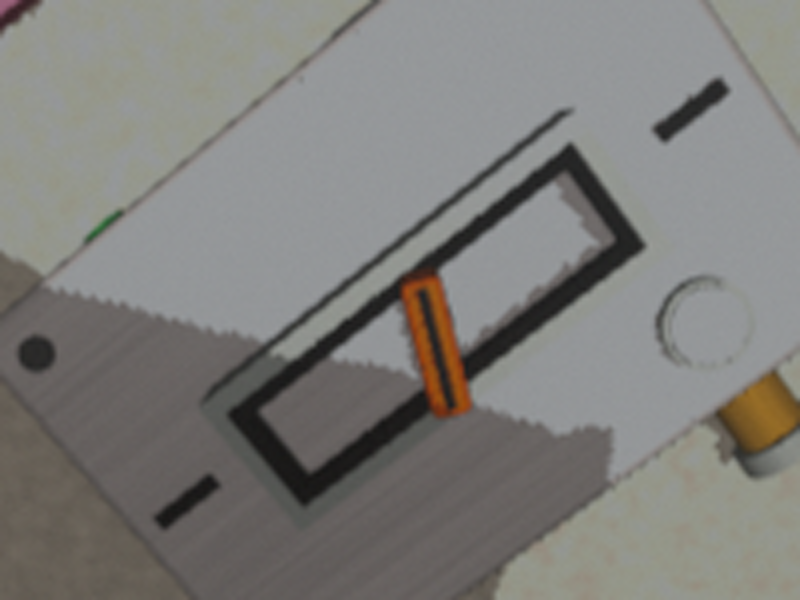

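Centre of the neck is (0.5257, 0.2412), pump y is at 77.5° and the wing at 142.3°, so it is 1.13 rad off, which fits the given range. The marks come out 180 mm apart. Now I'll grasp the wing.

```bash
python3 - <<'E'
from h import *
info();plan([.5257,.2412,.111],52.3)
E
```

```text
t 2.97 tcp [0.5265 0.2175 0.3015] x [-0.635  0.772 -0.   ] y [ 0.772  0.635 -0.   ] z [ 0. -0. -1.] yaw_y 39.44 F [-0.   0.2 -0.1] w 0.0858 q [ 0.392  0.363  0.281  1.489 -0.     1.274]
travel [0.0189 0.0144 0.1905]
rz opts [np.float64(167.14), np.float64(-12.86)]
```

```bash
python3 -m creep '[{"dr":[0,0,-6],"travel":[0.01,0.008,0.03],"fingers":0},{"dr":[0,0,-12.9],"travel":[0.019,0.0144,0.06],"fingers":0},{"dr":[0,0,-12.9],"travel":[0.019,0.0144,0.09],"fingers":0},{"dr":[0,0,-12.9],"travel":[0.019,0.0144,0.11],"fingers":0},{"dr":[0,0,-12.9],"travel":[0.019,0.0144,0.11],"fingers":0},{"dr":[0,0,-12.9],"travel":[0.019,0.0144,0.11],"fingers":0}]'
python3 - <<'E'
from m import *
info()
d=snapshot("wrist");im=d["pixels"];cv2.imwrite("pics/w3.png",im);np.savez("w3.npz",**d);info()
for z,p in((.107,(.5257,.2412)),):print(proj(d,[*p,z]))
for o in masks_of("wing_grip","wrist")[:2]: print(round(o["p"],2),o["region"].sum(),rect(d,o["region"],.107),rect(d,o["region"],.095))
info()
E
```

```text
time_s: 3.47
tcp_pos: [0.5254, 0.2408, 0.1918]
tcp_rot: [-0.0, 0.323, 0.946, -0.0]
ft_force: [0.4, 0.5, 1.2]
gripper_width: 0.0425
t 3.47 tcp [0.5254 0.2408 0.1918] x [-0.791  0.612  0.   ] y [ 0.612  0.791 -0.001] z [-0.001 -0.    -1.   ] yaw_y 52.28 F [0.4 0.5 1.2] w 0.0425 q [ 0.43   0.393  0.048  1.227 -0.     1.088]
t 3.52 tcp [0.5261 0.2413 0.193 ] x [-0.791  0.612 -0.001] y [0.612 0.791 0.001] z [ 0.001  0.001 -1.   ] yaw_y 52.29 F [ 0.6 -0.4  0.1] w 0.0428 q [ 0.43   0.392  0.05   1.227 -0.     1.088]
[284.89682113 231.50230137]
0.73 849 (array([0.52332965, 0.24351358]), [9.74074935913086, 38.11981964111328], np.float32(142.60422)) (array([0.52642114, 0.24111388]), [10.318161010742188, 40.37950897216797], np.float32(142.60425))
t 3.57 tcp [0.5265 0.2416 0.1934] x [-0.791  0.611 -0.001] y [0.611 0.791 0.002] z [ 0.002  0.001 -1.   ] yaw_y 52.31 F [-0.1 -0.8  0.1] w 0.0432 q [ 0.43   0.392  0.051  1.227 -0.     1.088]
```

View pics/w3.png

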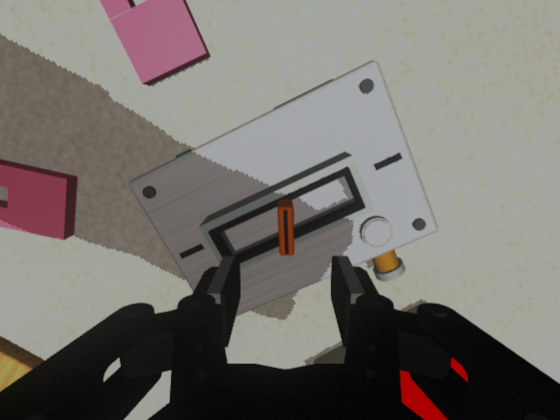

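The wing is at (228, 286), midway between the jaws and aligned with them; the predicted position was (231, 285). Descending and closing.

```bash
python3 -m creep '[{"dr":[0,0,0],"travel":[0,0,0.03],"fingers":0},{"dr":[0,0,0],"travel":[0,0,0.06],"fingers":0},{"dr":[0,0,0],"travel":[0,0,0.081],"fingers":0},{"dr":[0,0,0],"travel":[0,0,0.081],"fingers":0},{"dr":[0,0,0],"travel":[0,0,0.081],"fingers":0.3},{"dr":[0,0,0],"travel":[0,0,0.081],"fingers":0.6},{"dr":[0,0,0],"travel":[0,0,0.081],"fingers":1},{"dr":[0,0,0],"travel":[0,0,0.081],"fingers":1},{"dr":[0,0,0],"travel":[0,0,0.081],"fingers":1},{"dr":[0,0,0],"travel":[0,0,0.081],"fingers":1}]'
python3 - <<'E'
from m import *
info()
d=snapshot("wrist");im=d["pixels"];cv2.imwrite("pics/w4.png",im)
info();plan([.5257,.2412,.111],-12.5)
E
```

```text
time_s: 4.4
tcp_pos: [0.5259, 0.2411, 0.1128]
tcp_rot: [0.001, 0.323, 0.946, -0.0]
ft_force: [-10.6, -13.9, 17.3]
gripper_width: 0.0089
t 4.4 tcp [0.5259 0.2411 0.1128] x [-0.791  0.611 -0.002] y [ 0.611  0.792 -0.   ] z [ 0.001 -0.001 -1.   ] yaw_y 52.33 F [-10.6 -13.9  17.3] w 0.0089 q [ 0.431  0.436 -0.092  1.042 -0.002  1.088]
t 4.45 tcp [0.5259 0.241  0.1128] x [-0.791  0.611 -0.002] y [ 0.611  0.791 -0.   ] z [ 0.001 -0.001 -1.   ] yaw_y 52.32 F [-10.8 -12.6  17.3] w 0.0091 q [ 0.431  0.436 -0.092  1.042 -0.002  1.088]
travel [0.0002 0.     0.0018]
rz opts [np.float64(64.82), np.float64(-115.18)]
```

View pics/w4.png

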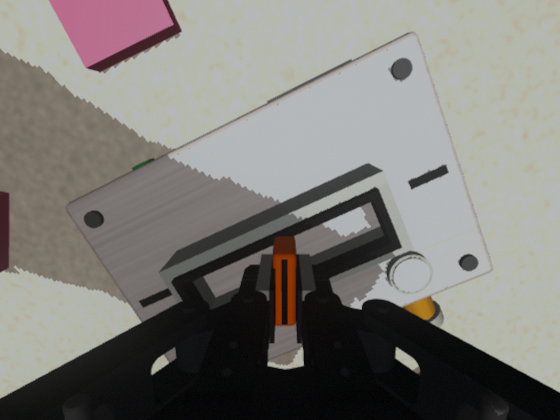

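```bash
python3 -m creep '[{"dr":[0,0,0],"travel":[0,-0.001,-0.001],"fingers":1},{"dr":[0,0,0],"travel":[0,-0.001,-0.001],"fingers":1}]'
```

```text
time_s: 4.62
tcp_pos: [0.5258, 0.2409, 0.1129]
tcp_rot: [0.001, 0.323, 0.946, 0.0]
ft_force: [-4.5, -7.4, 6.5]
gripper_width: 0.0087
```

```bash
python3 -m creep '[{"dr":[0,0,6],"travel":[0,-0.0009,-0.0006],"fingers":1},{"dr":[0,0,12],"travel":[0,-0.0009,-0.0006],"fingers":1},{"dr":[0,0,18],"travel":[0,-0.0009,-0.0006],"fingers":1},{"dr":[0,0,24],"travel":[0,-0.0009,-0.0006],"fingers":1},{"dr":[0,0,30],"travel":[0,-0.0009,-0.0006],"fingers":1},{"dr":[0,0,36],"travel":[0,-0.0009,-0.0006],"fingers":1}]'
python3 -m creep '[{"dr":[0,0,6],"travel":[0,0,0],"fingers":1},{"dr":[0,0,12],"travel":[0,0,0],"fingers":1},{"dr":[0,0,18],"travel":[0,0,0],"fingers":1},{"dr":[0,0,24],"travel":[0,0,0],"fingers":1},{"dr":[0,0,28.8],"travel":[0,0,0],"fingers":1},{"dr":[0,0,28.8],"travel":[0,0,0],"fingers":1},{"dr":[0,0,28.8],"travel":[0,0,0],"fingers":1}]'
python3 - <<'E'
from m import *
d=snapshot("wrist");im=d["pixels"];cv2.imwrite("pics/w5.png",im)
info()
E
```

```text
time_s: 5.12
tcp_pos: [0.5256, 0.2406, 0.113]
tcp_rot: [0.001, 0.601, 0.799, 0.001]
ft_force: [2.4, -1.8, -5.7]
gripper_width: 0.0083
time_s: 5.7
tcp_pos: [0.5255, 0.2406, 0.1129]
tcp_rot: [0.0, 0.779, 0.627, 0.001]
ft_force: [2.3, -4.0, 2.0]
gripper_width: 0.0085
t 5.75 tcp [0.5255 0.2406 0.1129] x [0.212 0.977 0.001] y [ 0.977 -0.212  0.002] z [ 0.002  0.    -1.   ] yaw_y -12.27 F [ 2.5 -3.3  3.6] w 0.0085 q [ 0.43   0.434 -0.095  1.04  -0.     2.215]
```

View pics/w5.png

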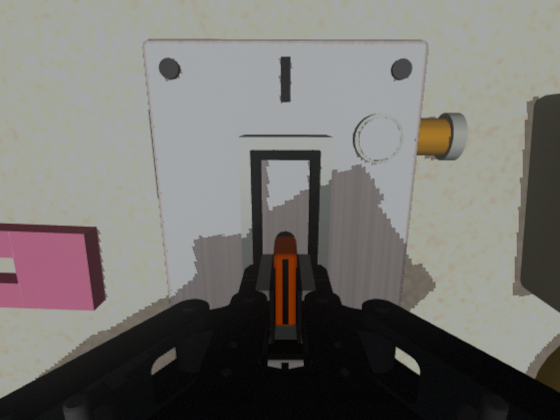

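The wing now lies along the neck with the black mark above it on the same column (285). Opening and lifting to check it.

```bash
python3 -m creep '[{"dr":[0,0,0],"travel":[0,0,0],"fingers":0},{"dr":[0,0,0],"travel":[0,0,0],"fingers":0},{"dr":[0,0,0],"travel":[0,0,0],"fingers":0},{"dr":[0,0,0],"travel":[0,0,-0.02],"fingers":0},{"dr":[0,0,0],"travel":[0,0,-0.06],"fingers":0},{"dr":[0,0,0],"travel":[0,0,-0.1],"fingers":-0.5},{"dr":[0,0,0],"travel":[0,0,-0.14],"fingers":-1},{"dr":[0,0,0],"travel":[0,0,-0.17],"fingers":-1},{"dr":[0,0,0],"travel":[0,0,-0.17],"fingers":-1},{"dr":[0,0,0],"travel":[0,0,-0.17],"fingers":-1}]'
python3 - <<'E'
from m import *
snapshot("wrist");d=snapshot("wrist");im=d["pixels"];cv2.imwrite("pics/w6.png",im);np.savez("w6.npz",**d)
info()
for s in(-.09,.09):print(proj(d,[.5257+s*np.cos(np.radians(77.5)),.241+s*np.sin(np.radians(77.5)),.045]))
for o in masks_of("wing_grip","wrist")[:2]: print(round(o["p"],2),o["region"].sum(),rect(d,o["region"],.107))
E
```

```text
time_s: 6.58
tcp_pos: [0.5254, 0.2409, 0.2836]
tcp_rot: [0.0, 0.779, 0.627, 0.002]
ft_force: [0.9, 1.1, -0.6]
gripper_width: 0.0855
t 6.68 tcp [0.5244 0.2405 0.2811] x [ 0.215  0.977 -0.001] y [ 0.977 -0.215 -0.001] z [-0.001 -0.    -1.   ] yaw_y -12.41 F [-0.  -0.1 -0.5] w 0.0854 q [0.43  0.377 0.251 1.445 0.    2.217]
[285.51077307 262.30692475]
[285.68651162  99.79822154]
0.85 431 (array([0.52655273, 0.24355469]), [9.261160850524902, 36.428009033203125], np.float32(77.53668))
```

View pics/w6.png

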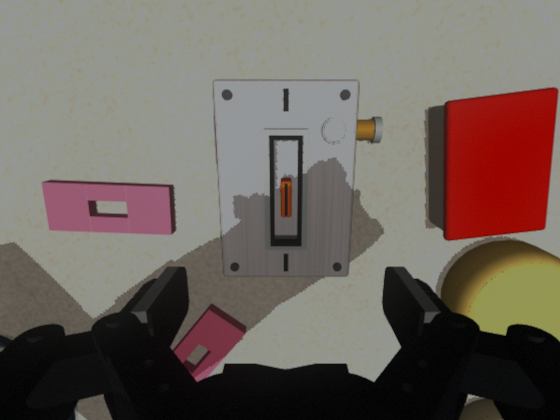

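```bash
python3 - <<'E'
from m import *
d=dict(np.load("w6.npz"))
marks(d,((262,285),(100,285)),(14,8))
im=d["pixels"];cv2.imwrite("pics/w6c.png",cv2.resize(im[70:290,205:370],None,fx=3,fy=2.7,interpolation=cv2.INTER_CUBIC))
hsv=cv2.cvtColor(im,cv2.COLOR_BGR2HSV);m=((hsv[...,0]<18)&(hsv[...,1]>140));m[:,:270]=0;m[:,305:]=0;m[:150]=0;m[235:]=0
r=rect(d,m,.107);print(r)
m2=(im.max(2)<70);m2[:,:278]=0;m2[:,295:]=0;m2[:182]=0;m2[214:]=0;print(m2.sum(),rect(d,m2,.107))
info();plan([.511,-.22,.30],15)
E
```

```text
marks [[262.0, 285.5], [99.3, 285.8]] ctr [0.5259 0.2414] 0.1801 77.45
(array([0.52600208, 0.24321346]), [8.338006019592285, 35.52357864379883], np.float32(77.53365))
60 (array([0.52572363, 0.24195969]), [0.924818217754364, 27.176443099975586], np.float32(77.5358))
t 6.73 tcp [0.5242 0.2403 0.2807] x [ 0.215  0.977 -0.001] y [ 0.977 -0.215 -0.002] z [-0.002 -0.001 -1.   ] yaw_y -12.42 F [-0.5  0.  -0.3] w 0.0858 q [0.43  0.378 0.25  1.445 0.    2.217]
travel [-0.4524  0.0861 -0.019 ]
rz opts [np.float64(152.58), np.float64(-27.42)]
```

View pics/w6c.png

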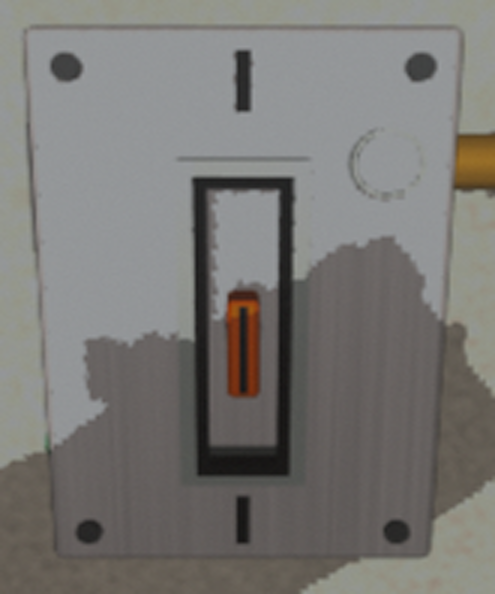

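The wing is at 77.54° and the marks at 77.45°, so they line up (about 0.002 rad apart). Now to the stack.

```bash
python3 -m creep '[{"dr":[0,0,-3],"travel":[-0.03,0.006,-0.02],"fingers":-1},{"dr":[0,0,-6],"travel":[-0.065,0.012,-0.02],"fingers":-1},{"dr":[0,0,-9],"travel":[-0.1,0.019,-0.02],"fingers":-1},{"dr":[0,0,-12],"travel":[-0.135,0.026,-0.02],"fingers":-1},{"dr":[0,0,-15],"travel":[-0.17,0.032,-0.02],"fingers":-1},{"dr":[0,0,-18],"travel":[-0.205,0.039,-0.02],"fingers":-1},{"dr":[0,0,-21],"travel":[-0.24,0.046,-0.02],"fingers":-1},{"dr":[0,0,-24],"travel":[-0.275,0.052,-0.02],"fingers":-1},{"dr":[0,0,-27.4],"travel":[-0.31,0.059,-0.02],"fingers":-1},{"dr":[0,0,-27.4],"travel":[-0.345,0.066,-0.02],"fingers":-1}]'
python3 -m creep '[{"dr":[0,0,0],"travel":[0,0,0],"fingers":-1}]'
python3 - <<'E'
from m import *
info();plan([.511,-.22,.30],15)
E
```

```text
time_s: 7.57
tcp_pos: [0.5139, -0.1122, 0.3008]
tcp_rot: [-0.001, 0.607, 0.794, -0.0]
ft_force: [1.0, -0.7, -0.4]
gripper_width: 0.0859
time_s: 7.65
tcp_pos: [0.5138, -0.1156, 0.3004]
tcp_rot: [-0.001, 0.611, 0.792, -0.001]
ft_force: [0.1, -0.5, 0.2]
gripper_width: 0.0852
t 7.65 tcp [ 0.5138 -0.1156  0.3004] x [-0.254  0.967 -0.   ] y [ 0.967  0.254 -0.003] z [-0.002 -0.001 -1.   ] yaw_y 14.74 F [ 0.1 -0.5  0.2] w 0.0852 q [-2.210e-01  2.700e-01  1.500e-01  1.453e+00 -1.000e-03  1.093e+00]
travel [-0.1003 -0.0292  0.0005]
rz opts [np.float64(179.74), np.float64(-0.26)]
```

```bash
python3 -m creep '[{"dr":[0,0,0],"travel":[-0.033,-0.01,0],"fingers":-1},{"dr":[0,0,0],"travel":[-0.066,-0.02,0],"fingers":-1},{"dr":[0,0,0],"travel":[-0.1,-0.029,0],"fingers":-1},{"dr":[0,0,0],"travel":[-0.1,-0.029,0],"fingers":-1},{"dr":[0,0,0],"travel":[-0.1,-0.029,0],"fingers":-1}]'
python3 - <<'E'
from m import *
snapshot("wrist");d=snapshot("wrist");im=d["pixels"];cv2.imwrite("pics/w7.png",im);np.savez("w7.npz",**d)
info()
hsv=cv2.cvtColor(im,cv2.COLOR_BGR2HSV)
for t,z in(("panel_center",.066),("grease",.063),("board",.018)):
  for o in masks_of(t,"wrist")[:2]: 
    print(t,round(o["p"],2),o["centre"],o["region"].sum(),rect(d,o["region"],z))
E
```

```text
time_s: 8.07
tcp_pos: [0.5119, -0.216, 0.3004]
tcp_rot: [-0.001, 0.61, 0.792, -0.0]
ft_force: [0.1, 0.6, -0.1]
gripper_width: 0.0853
t 8.17 tcp [ 0.5123 -0.2143  0.3011] x [-0.258  0.966  0.001] y [ 0.966  0.258 -0.001] z [-0.001  0.001 -1.   ] yaw_y 14.95 F [-0.7 -0.4 -0.7] w 0.0856 q [-0.396  0.332  0.236  1.477  0.     0.914]
panel_center 0.97 [189.7, 294.7] 6652 (array([ 0.51210779, -0.22157486]), [60.129085540771484, 148.5481414794922], np.float32(105.203285))
panel_center 0.82 [280.1, 67.6] 4633 (array([ 0.29791223, -0.39508136]), [57.77353286743164, 139.58966064453125], np.float32(77.16422))
grease 0.63 [275.0, 280.0] 859 (array([ 0.5295545 , -0.31893008]), [32.2946662902832, 45.03925323486328], np.float32(101.06677))
board 0.87 [172.6, 285.5] 17785 (array([ 0.51062256, -0.21897754]), [150.08197021484375, 257.8406982421875], np.float32(105.52809))
```

View pics/w7.png

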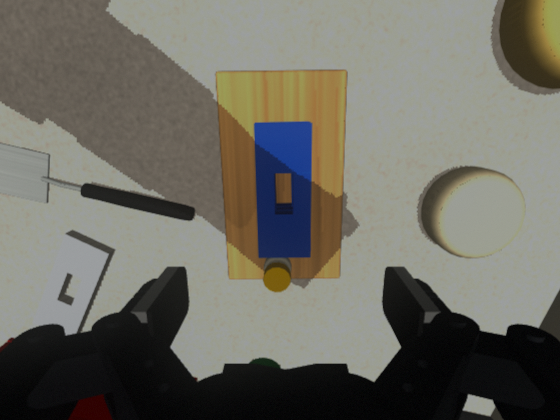

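The wrist view shows the stack at about (190, 284) with its slot visible and the jar at (275, 278) beyond the near end. The top face measures 60.1 x 148.5 mm at z = 0.066, which matches. The white look-alike is at (285, 75). Going down in stages.

```bash
python3 - <<'E'
from m import *
d=dict(np.load("w7.npz"));im=d["pixels"];hsv=cv2.cvtColor(im,cv2.COLOR_BGR2HSV)
m=((hsv[...,0]>105)&(hsv[...,0]<130)&(hsv[...,1]>150));m[:,:240]=0;m[:,330:]=0;m[:110]=0;m[275:]=0
print(m.sum(),rect(d,m,.066));
info();info();plan([.5122,-.2216,.12],15.2)
E
```

```text
6584 (array([ 0.51174719, -0.22129425]), [58.46406936645508, 149.40208435058594], np.float32(105.31146))
t 8.32 tcp [ 0.5126 -0.2137  0.3018] x [-0.259  0.966  0.   ] y [ 0.966  0.259 -0.   ] z [-0.  0. -1.] yaw_y 15.03 F [-0.1  0.2  0.5] w 0.0856 q [-0.395  0.331  0.237  1.477  0.     0.913]
t 8.32 tcp [ 0.5126 -0.2137  0.3018] x [-0.259  0.966  0.   ] y [ 0.966  0.259 -0.   ] z [-0.  0. -1.] yaw_y 15.03 F [-0.1  0.2  0.5] w 0.0856 q [-0.395  0.331  0.237  1.477  0.     0.913]
travel [-0.0075 -0.0024  0.1818]
rz opts [np.float64(179.83), np.float64(-0.17)]
```

```bash
python3 -m creep '[{"dr":[0,0,-0.2],"travel":[-0.002,-0.001,0.035],"fingers":-1},{"dr":[0,0,-0.2],"travel":[-0.0075,-0.0025,0.07],"fingers":-1},{"dr":[0,0,-0.2],"travel":[-0.0075,-0.0025,0.105],"fingers":-1},{"dr":[0,0,-0.2],"travel":[-0.0075,-0.0025,0.14],"fingers":-1},{"dr":[0,0,-0.2],"travel":[-0.0075,-0.0025,0.165],"fingers":-1},{"dr":[0,0,-0.2],"travel":[-0.0075,-0.0025,0.182],"fingers":-1},{"dr":[0,0,-0.2],"travel":[-0.0075,-0.0025,0.182],"fingers":-1},{"dr":[0,0,-0.2],"travel":[-0.0075,-0.0025,0.182],"fingers":-1}]'
python3 - <<'E'
from m import *
snapshot("wrist");info();d=snapshot("wrist");im=d["pixels"];cv2.imwrite("pics/w8.png",im);np.savez("w8.npz",**d)
info()
for o in masks_of("panel_center","wrist")[:1]: print(round(o["p"],2),o["centre"],o["region"].sum(),rect(d,o["region"],.066))
plan([.5122,-.2216,.0745],15.2)
E
```

```text
time_s: 8.98
tcp_pos: [0.5118, -0.2219, 0.1199]
tcp_rot: [-0.001, 0.607, 0.794, -0.0]
ft_force: [1.1, 0.1, 0.2]
gripper_width: 0.0851
t 9.03 tcp [ 0.5126 -0.2223  0.121 ] x [-0.262  0.965 -0.   ] y [0.965 0.262 0.001] z [ 0.001 -0.    -1.   ] yaw_y 15.2 F [-0.4 -0.   0.1] w 0.0856 q [-0.409  0.392 -0.138  1.04   0.     0.896]
t 9.08 tcp [ 0.5129 -0.2226  0.1215] x [-0.262  0.965 -0.001] y [0.965 0.262 0.002] z [ 0.002 -0.001 -1.   ] yaw_y 15.2 F [-0.9 -0.7  0.6] w 0.0851 q [-0.409  0.391 -0.137  1.04   0.     0.896]
0.69 [208.2, 285.5] 25172 (array([ 0.5121684 , -0.22184657]), [61.082618713378906, 149.56614685058594], np.float32(105.15013))
travel [ 0.0014 -0.0006  0.0471]
rz opts [np.float64(179.98), np.float64(-0.02)]
```

View pics/w8.png

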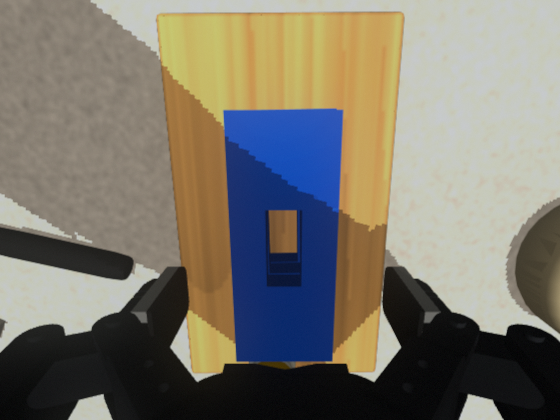

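The jaws straddle the panel evenly (panel columns 225–343 at the top end, 236–332 at the bottom) and its centre is confirmed. Going down to grip only the top one.

```bash
python3 -m creep '[{"dr":[0,0,0],"travel":[0.001,-0.0003,0.02],"fingers":-1},{"dr":[0,0,0],"travel":[0.001,-0.0003,0.04],"fingers":-1},{"dr":[0,0,0],"travel":[0.001,-0.0003,0.046],"fingers":-1},{"dr":[0,0,0],"travel":[0.001,-0.0003,0.046],"fingers":-1},{"dr":[0,0,0],"travel":[0.001,-0.0003,0.046],"fingers":-1}]'
python3 - <<'E'
from m import *
d=snapshot("wrist");cv2.imwrite("pics/w9.png",d["pixels"]);snapshot("side");d=snapshot("side");cv2.imwrite("pics/s9.png",cv2.resize(d["pixels"][200:360,220:400],None,fx=4,fy=3.6))
info()
E
```

```text
time_s: 9.55
tcp_pos: [0.512, -0.2219, 0.075]
tcp_rot: [0.0, 0.608, 0.794, 0.0]
ft_force: [0.7, -0.1, 0.7]
gripper_width: 0.0853
t 9.7 tcp [ 0.5123 -0.2221  0.0752] x [-0.262  0.965 -0.001] y [0.965 0.262 0.001] z [ 0.002 -0.001 -1.   ] yaw_y 15.16 F [-0.   0.2  0.4] w 0.0852 q [-0.409  0.428 -0.207  0.933  0.     0.897]
```

View pics/w9.png

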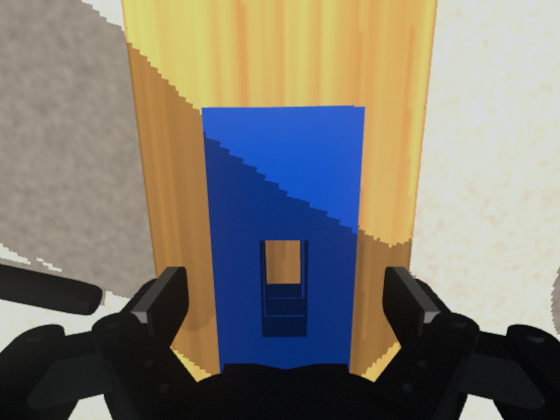

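View pics/s9.png

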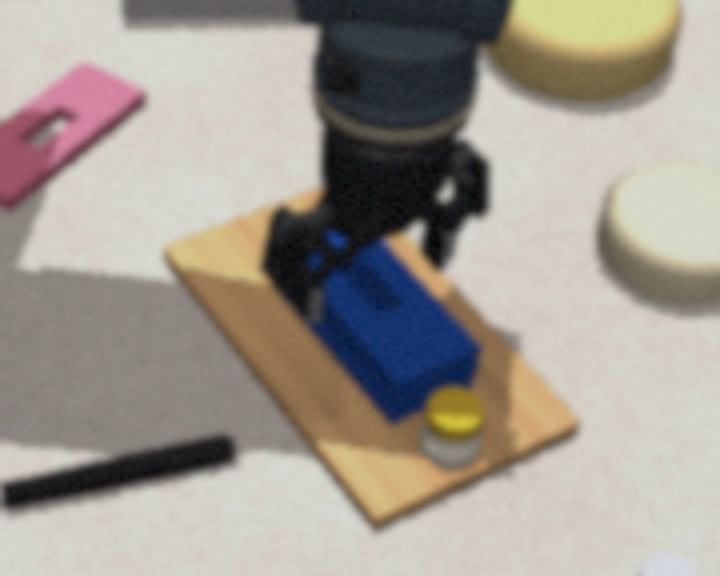

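```bash
python3 -m creep '[{"dr":[0,0,0],"travel":[0,0,0],"fingers":-0.5},{"dr":[0,0,0],"travel":[0,0,0],"fingers":0},{"dr":[0,0,0],"travel":[0,0,0],"fingers":1},{"dr":[0,0,0],"travel":[0,0,0],"fingers":1},{"dr":[0,0,0],"travel":[0,0,0],"fingers":1},{"dr":[0,0,0],"travel":[0,0,0],"fingers":1}]'
python3 - <<'E'
from m import *
d=snapshot("wrist");cv2.imwrite("pics/w10.png",d["pixels"]);info()
d=snapshot("side");cv2.imwrite("pics/s10.png",cv2.resize(d["pixels"][200:360,220:400],None,fx=4,fy=3.6))
E
```

```text
time_s: 10.2
tcp_pos: [0.5119, -0.2219, 0.0748]
tcp_rot: [0.001, 0.608, 0.794, 0.0]
ft_force: [-2.2, 1.5, 10.5]
gripper_width: 0.0583
t 10.25 tcp [ 0.5119 -0.2219  0.0748] x [-0.262  0.965 -0.001] y [0.965 0.262 0.001] z [ 0.001 -0.    -1.   ] yaw_y 15.16 F [-3.7  1.7 10.3] w 0.0582 q [-0.409  0.429 -0.208  0.933  0.     0.897]
```

View pics/w10.png

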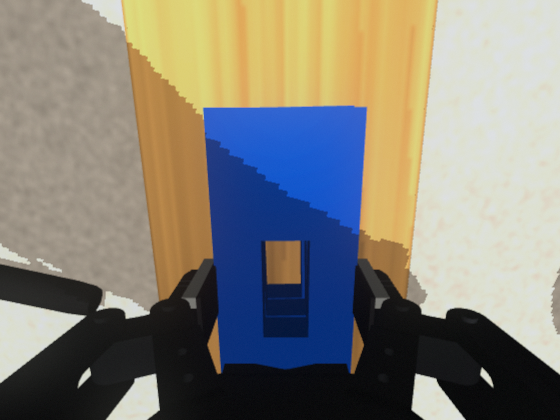

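View pics/s10.png

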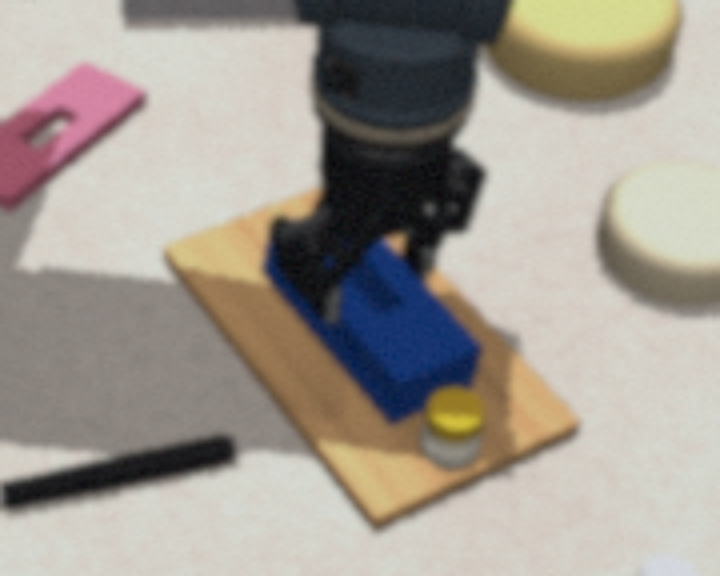

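Gripped: the opening reads 58 mm on the 60 mm panel. I'll lift a little and look to see whether only one panel came up.

```bash
python3 -m creep '[{"dr":[0,0,0],"travel":[0,0,-0.004],"fingers":1},{"dr":[0,0,0],"travel":[0,0,-0.008],"fingers":1},{"dr":[0,0,0],"travel":[0,0,-0.016],"fingers":1},{"dr":[0,0,0],"travel":[0,0,-0.025],"fingers":1},{"dr":[0,0,0],"travel":[0,0,-0.025],"fingers":1},{"dr":[0,0,0],"travel":[0,0,-0.025],"fingers":1}]'
python3 - <<'E'
from m import *
d=snapshot("wrist");cv2.imwrite("pics/w11.png",d["pixels"]);info()
d=snapshot("side");cv2.imwrite("pics/s11.png",cv2.resize(d["pixels"][200:360,220:400],None,fx=4,fy=3.6))
E
```

```text
time_s: 10.8
tcp_pos: [0.512, -0.222, 0.0997]
tcp_rot: [0.001, 0.608, 0.794, 0.0]
ft_force: [-0.6, -0.1, -1.4]
gripper_width: 0.0584
t 10.85 tcp [ 0.5117 -0.2219  0.0992] x [-0.261  0.965 -0.   ] y [0.965 0.261 0.   ] z [ 0.001 -0.    -1.   ] yaw_y 15.16 F [ 0.3  0.1 -1.5] w 0.0581 q [-0.409  0.407 -0.174  0.989 -0.     0.897]
```

View pics/w11.png

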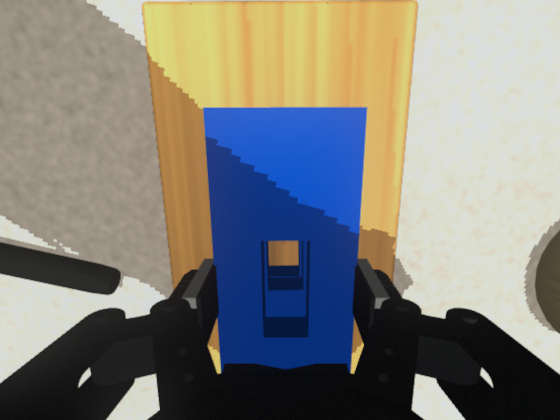

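View pics/s11.png

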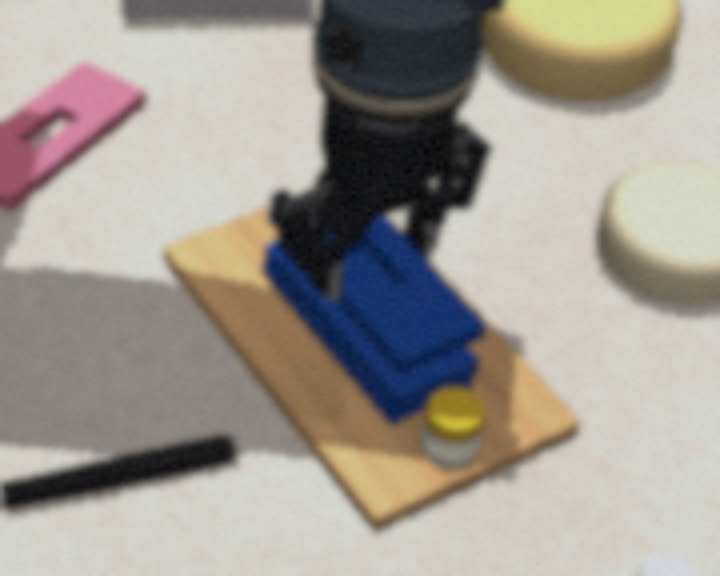

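Only one panel came up, and the remaining two stay aligned on the board. Next: where the panel sits in the hand.

```bash
python3 - <<'E'
from m import *
im=cv2.imread("pics/w11.png")
cv2.imwrite("pics/w11c.png",cv2.resize(im[225:350,245:325],None,fx=7,fy=4.7,interpolation=cv2.INTER_NEAREST))
d=snapshot("wrist");s,T=tool();M=T.as_matrix();z=s["tcp_pos"][2]-.009
def t(r,c): return (M.T@(toz(d,(r,c),z)-s["tcp_pos"]))[:2].round(4)
for n,r,c in(("far L",107,204.5),("far R",107,366.5),("slot far L",240,261.5),("slot far R",240,309.5),("slot near L",337,263),("slot near R",337,308)): print(n,t(r,c))
plan([.5257,.2412,.30],-12.5);info()
E
```

```text
far L [ 0.0745 -0.0289]
far R [0.0745 0.0306]
slot far L [ 0.0226 -0.009 ]
slot far R [0.0226 0.0107]
slot near L [-0.0237 -0.0093]
slot near R [-0.0237  0.0109]
travel [ 0.4431  0.1348 -0.2013]
rz opts [np.float64(27.66), np.float64(-152.34)]
t 10.95 tcp [ 0.5114 -0.2217  0.0986] x [-0.261  0.965  0.   ] y [ 0.965  0.261 -0.   ] z [-0.  0. -1.] yaw_y 15.16 F [-0.   0.8 -1.8] w 0.0584 q [-0.409  0.408 -0.174  0.989 -0.     0.897]
```

View pics/w11c.png

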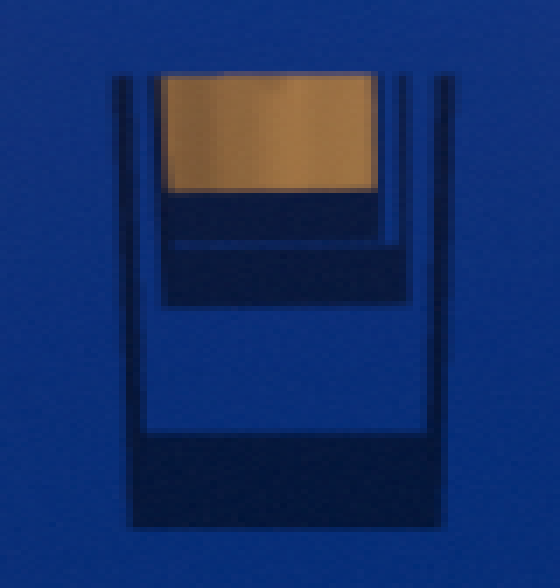

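The panel is centred in the hand to within 1 mm, and the slot measures 20 x 46 mm as given. Carrying it over.

```bash
python3 -m creep '[{"dr":[0,0,0],"travel":[0,0,-0.03],"fingers":1},{"dr":[0,0,0],"travel":[0,0,-0.06],"fingers":1},{"dr":[0,0,0],"travel":[0.01,0.003,-0.09],"fingers":1},{"dr":[0,0,3],"travel":[0.04,0.012,-0.12],"fingers":1},{"dr":[0,0,6],"travel":[0.07,0.021,-0.15],"fingers":1},{"dr":[0,0,9],"travel":[0.105,0.032,-0.15],"fingers":1},{"dr":[0,0,12],"travel":[0.14,0.043,-0.15],"fingers":1},{"dr":[0,0,15],"travel":[0.175,0.053,-0.15],"fingers":1},{"dr":[0,0,18],"travel":[0.21,0.064,-0.15],"fingers":1},{"dr":[0,0,21],"travel":[0.245,0.075,-0.15],"fingers":1}]'
python3 -m creep '[{"dr":[0,0,0],"travel":[0,0,0],"fingers":1}]'
python3 - <<'E'
from h import *
info();plan([.5249,.2417,.25],-12.5)
E
```

```text
time_s: 11.78
tcp_pos: [0.5194, 0.0361, 0.2487]
tcp_rot: [-0.0, 0.743, 0.669, -0.0]
ft_force: [1.2, -0.7, -1.9]
gripper_width: 0.0584
time_s: 11.87
tcp_pos: [0.5196, 0.0396, 0.2485]
tcp_rot: [-0.001, 0.742, 0.67, 0.0]
ft_force: [0.3, -0.5, -1.6]
gripper_width: 0.0581
t 11.87 tcp [0.5196 0.0396 0.2485] x [0.101 0.995 0.001] y [ 0.995 -0.101 -0.001] z [-0.001  0.002 -1.   ] yaw_y -5.8 F [ 0.3 -0.5 -1.6] w 0.0581 q [0.075 0.258 0.005 1.317 0.002 1.747]
travel [ 0.2016 -0.0151 -0.0012]
rz opts [np.float64(6.7), np.float64(-173.3)]
```

```bash
python3 -m creep '[{"dr":[0,0,1],"travel":[0.03,-0.002,0],"fingers":1},{"dr":[0,0,2],"travel":[0.06,-0.004,0],"fingers":1},{"dr":[0,0,3],"travel":[0.09,-0.007,0],"fingers":1},{"dr":[0,0,5],"travel":[0.12,-0.009,0],"fingers":1},{"dr":[0,0,6],"travel":[0.15,-0.011,0],"fingers":1},{"dr":[0,0,6.7],"travel":[0.18,-0.014,0],"fingers":1},{"dr":[0,0,6.7],"travel":[0.2016,-0.015,0],"fingers":1},{"dr":[0,0,6.7],"travel":[0.2016,-0.015,0],"fingers":1},{"dr":[0,0,6.7],"travel":[0.2016,-0.015,0],"fingers":1},{"dr":[0,0,6.7],"travel":[0.2016,-0.015,0],"fingers":1}]'
python3 - <<'E'
from h import *
for i in range(3): snapshot("wrist");info()
d=snapshot("wrist");cv2.imwrite("pics/w12.png",d["pixels"])
plan([.5249,.2417,.15],-12.5)
E
```

```text
time_s: 12.7
tcp_pos: [0.5253, 0.236, 0.2485]
tcp_rot: [0.0, 0.78, 0.626, -0.0]
ft_force: [-0.0, 0.4, -1.4]
gripper_width: 0.0584
t 12.75 tcp [0.5254 0.2357 0.2487] x [ 0.218  0.976 -0.   ] y [ 0.976 -0.218 -0.   ] z [-0. -0. -1.] yaw_y -12.57 F [ 0.4 -0.3 -1.4] w 0.0585 q [ 0.422  0.375  0.165  1.362 -0.     2.212]
t 12.8 tcp [0.5255 0.2355 0.2488] x [ 0.218  0.976 -0.   ] y [ 0.976 -0.218 -0.   ] z [-0. -0. -1.] yaw_y -12.59 F [-0.5  0.3 -1.6] w 0.0584 q [ 0.421  0.374  0.165  1.362 -0.     2.212]
t 12.85 tcp [0.5255 0.2355 0.249 ] x [ 0.218  0.976 -0.   ] y [ 0.976 -0.218  0.   ] z [-0. -0. -1.] yaw_y -12.6 F [ 0.6 -0.5 -0.9] w 0.0585 q [ 0.421  0.374  0.166  1.362 -0.     2.212]
travel [ 0.0058 -0.002   0.099 ]
rz opts [np.float64(179.89), np.float64(-0.11)]
```

View pics/w12.png

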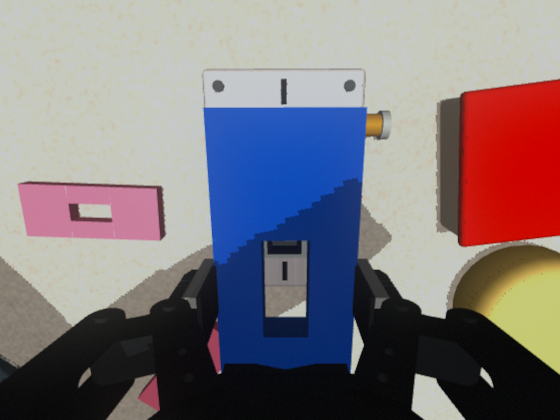

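```bash
python3 -m creep '[{"dr":[0,0,0],"travel":[0.0057,-0.002,0.03],"fingers":1},{"dr":[0,0,0],"travel":[0.0057,-0.002,0.06],"fingers":1},{"dr":[0,0,0],"travel":[0.0057,-0.002,0.085],"fingers":1},{"dr":[0,0,0],"travel":[0.0057,-0.002,0.099],"fingers":1},{"dr":[0,0,0],"travel":[0.0057,-0.002,0.099],"fingers":1},{"dr":[0,0,0],"travel":[0.0057,-0.002,0.099],"fingers":1},{"dr":[0,0,0],"travel":[0.0057,-0.002,0.099],"fingers":1}]'
python3 - <<'E'
from h import *
for i in range(2): snapshot("wrist");info()
d=snapshot("wrist");cv2.imwrite("pics/w13.png",d["pixels"]);np.savez("w13.npz",**d)
C=np.array([.5256,.241]);u=np.array([np.cos(np.radians(77.5)),np.sin(np.radians(77.5))])
for s in(-.017,0,.017):print(s,proj(d,[*(C+s*u),.107]).round(1))
print(proj(d,[*(C+.09*u),.045]))
plan([.5249,.2417,.125],-12.5)
E
```

```text
time_s: 13.48
tcp_pos: [0.5254, 0.2424, 0.1513]
tcp_rot: [0.0, 0.78, 0.625, 0.001]
ft_force: [-0.4, 0.9, -2.2]
gripper_width: 0.0583
t 13.53 tcp [0.5256 0.2425 0.1515] x [0.218 0.976 0.001] y [ 0.976 -0.218  0.002] z [ 0.002  0.001 -1.   ] yaw_y -12.56 F [-0.4 -1.7 -1.9] w 0.0583 q [ 0.432  0.411 -0.029  1.129 -0.     2.222]
t 13.58 tcp [0.5255 0.2426 0.1514] x [0.217 0.976 0.001] y [ 0.976 -0.217  0.002] z [ 0.002  0.001 -1.   ] yaw_y -12.56 F [-1.4 -0.1 -2. ] w 0.0584 q [ 0.432  0.411 -0.029  1.129  0.     2.222]
-0.017 [285.3 288.7]
0 [285.3 260. ]
0.017 [285.2 229.8]
[284.78807333  90.86662919]
travel [-0.001  -0.0004  0.0262]
rz opts [np.float64(179.95), np.float64(-0.05)]
```

View pics/w13.png

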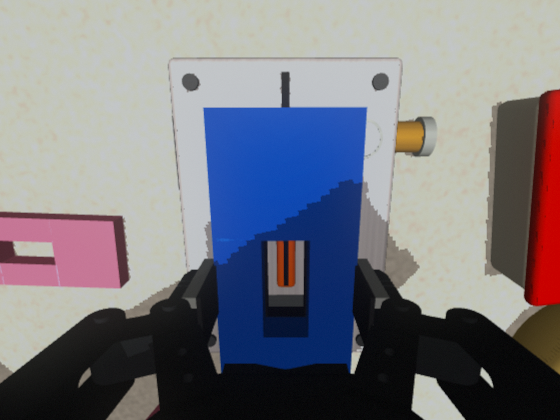

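The wing shows through the slot at columns 277–296, with its near end at row 287, centred in the slot (261–309) and matching the prediction. Lowering.

```bash
python3 -m creep '[{"dr":[0,0,0],"travel":[-0.0008,0,0.01],"fingers":1},{"dr":[0,0,0],"travel":[-0.0008,0,0.02],"fingers":1},{"dr":[0,0,0],"travel":[-0.0008,0,0.03],"fingers":1},{"dr":[0,0,0],"travel":[-0.0008,0,0.036],"fingers":1},{"dr":[0,0,0],"travel":[-0.0008,0,0.036],"fingers":1},{"dr":[0,0,0],"travel":[-0.0008,0,0.036],"fingers":1}]'
python3 - <<'E'
from h import *
for i in range(2): snapshot("wrist");info()
d=snapshot("wrist");cv2.imwrite("pics/w14.png",d["pixels"])
E
```

```text
time_s: 14.13
tcp_pos: [0.5242, 0.2415, 0.1133]
tcp_rot: [-0.0, 0.78, 0.626, -0.001]
ft_force: [0.2, 0.2, -1.2]
gripper_width: 0.0583
t 14.18 tcp [0.5246 0.2416 0.1139] x [ 0.217  0.976 -0.   ] y [ 0.976 -0.217 -0.   ] z [-0. -0. -1.] yaw_y -12.54 F [-0.6  1.1 -0.5] w 0.0583 q [ 0.432  0.434 -0.092  1.044 -0.     2.221]
t 14.23 tcp [0.5248 0.2417 0.1142] x [0.217 0.976 0.   ] y [ 0.976 -0.217  0.   ] z [ 0.  0. -1.] yaw_y -12.54 F [-0.1  0.5 -1.3] w 0.0581 q [ 0.432  0.434 -0.092  1.044 -0.     2.221]
```

View pics/w14.png

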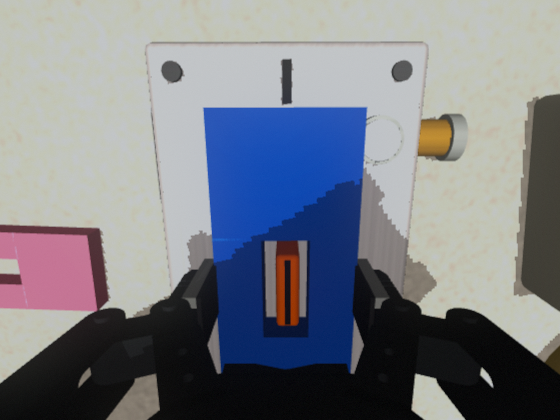

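The wing is already inside the slot: wing columns 276–300 against slot columns 261–309, about 1 mm off. I'll nudge by that much and go down to the seal.

```bash
python3 -m creep '[{"dr":[0,0,0],"travel":[-0.0005,0.0009,0.003],"fingers":1},{"dr":[0,0,0],"travel":[-0.0005,0.0009,0.006],"fingers":1},{"dr":[0,0,0],"travel":[-0.0005,0.0009,0.008],"fingers":1},{"dr":[0,0,0],"travel":[-0.0005,0.0009,0.009],"fingers":1},{"dr":[0,0,0],"travel":[-0.0005,0.0009,0.009],"fingers":1},{"dr":[0,0,0],"travel":[-0.0005,0.0009,0.009],"fingers":1}]'
python3 - <<'E'
from h import *
for i in range(3): snapshot("wrist");info()
E
```

```text
time_s: 14.78
tcp_pos: [0.5253, 0.2409, 0.105]
tcp_rot: [-0.0, 0.78, 0.626, -0.0]
ft_force: [0.5, 0.7, -0.9]
gripper_width: 0.0583
t 14.83 tcp [0.5254 0.241  0.105 ] x [0.217 0.976 0.   ] y [ 0.976 -0.217  0.   ] z [ 0.  0. -1.] yaw_y -12.54 F [ 0.1 -0.1 -2. ] w 0.0582 q [ 0.43   0.442 -0.105  1.024  0.     2.22 ]
t 14.88 tcp [0.5254 0.241  0.105 ] x [0.217 0.976 0.   ] y [ 0.976 -0.217  0.   ] z [ 0.  0. -1.] yaw_y -12.54 F [ 0.  -0.3 -1.8] w 0.0584 q [ 0.43   0.442 -0.105  1.024  0.     2.22 ]
t 14.93 tcp [0.5254 0.241  0.105 ] x [0.217 0.976 0.   ] y [ 0.976 -0.217  0.   ] z [ 0.  0. -1.] yaw_y -12.54 F [ 0.5 -0.6 -1.6] w 0.0583 q [ 0.43   0.442 -0.105  1.024  0.     2.22 ]
```

No contact yet. Pressing in 2 mm steps while watching the force.

```bash
for i in 1 2 3; do python3 -m creep '[{"dr":[0,0,0],"travel":[0,0,0.001],"fingers":1},{"dr":[0,0,0],"travel":[0,0,0.002],"fingers":1},{"dr":[0,0,0],"travel":[0,0,0.002],"fingers":1}]' | grep -E 'pos|force'; done
```

```text
tcp_pos: [0.5254, 0.241, 0.103]
ft_force: [-1.3, -1.4, 5.4]
tcp_pos: [0.5254, 0.241, 0.1012]
ft_force: [-2.1, -0.9, 7.7]
tcp_pos: [0.5254, 0.241, 0.0998]
ft_force: [-6.2, -2.4, 14.5]
```

```bash
for i in 1 2; do python3 -m creep '[{"dr":[0,0,0],"travel":[0,0,0.0006],"fingers":1},{"dr":[0,0,0],"travel":[0,0,0.0006],"fingers":1},{"dr":[0,0,0],"travel":[0,0,0.0006],"fingers":1}]' | grep -E 'pos|force|width'; done
python3 - <<'E'
from h import *
d=snapshot("wrist");cv2.imwrite("pics/w15.png",d["pixels"]);info()
d=snapshot("side");cv2.imwrite("pics/s15.png",cv2.resize(d["pixels"][110:230,200:350],None,fx=5,fy=5,interpolation=cv2.INTER_CUBIC));info()
E
```

```text
tcp_pos: [0.5255, 0.241, 0.0998]
ft_force: [-9.1, -4.3, 24.3]
gripper_width: 0.0581
tcp_pos: [0.5255, 0.241, 0.0997]
ft_force: [-13.0, -6.7, 33.6]
gripper_width: 0.0582
t 16.23 tcp [0.5255 0.241  0.0997] x [0.217 0.976 0.001] y [ 0.976 -0.217  0.001] z [ 0.001  0.001 -1.   ] yaw_y -12.54 F [-12.6  -5.6  33.7] w 0.0583 q [ 0.43   0.445 -0.114  1.01   0.     2.22 ]
t 16.28 tcp [0.5255 0.241  0.0998] x [0.217 0.976 0.001] y [ 0.976 -0.217  0.001] z [ 0.001  0.001 -1.   ] yaw_y -12.55 F [-12.1  -6.   32.8] w 0.0582 q [ 0.43   0.445 -0.114  1.01   0.     2.22 ]
```

View pics/w15.png

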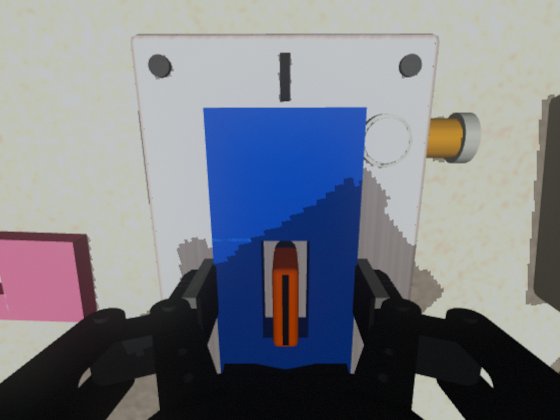

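View pics/s15.png

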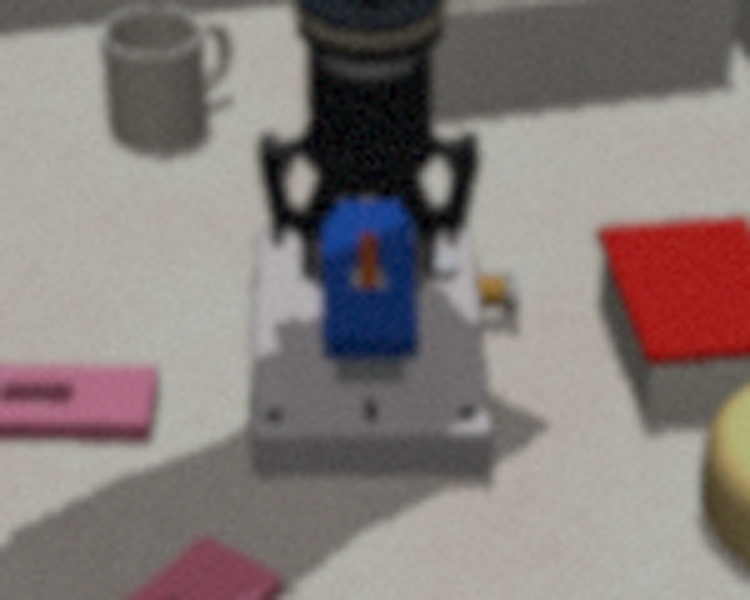

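The panel stopped hard at TCP z = 0.0998, against a predicted 0.100 when seated. Force rises there with no further travel, about 5 mm below first contact with the seal. In the wrist view the panel's far edge (205–366, centre 285.5) is centred on the black mark (285.5). I'll ease the push to a moderate value, check the rest of the scene and hand in.

```bash
python3 -m creep '[{"dr":[0,0,0],"travel":[0,0,-0.0005],"fingers":1},{"dr":[0,0,0],"travel":[0,0,-0.0005],"fingers":1},{"dr":[0,0,0],"travel":[0,0,-0.0005],"fingers":1},{"dr":[0,0,0],"travel":[0,0,-0.0005],"fingers":1}]'
python3 - <<'E'
from h import *
d=snapshot("top");cv2.imwrite("pics/t16.png",d["pixels"]);info()
for o in masks_of("panel_center","top")[:5]: print(round(o["p"],2),np.round(o["centre"]),rect(d,o["region"],.050))
for i in range(6): snapshot("wrist")
info()
E
```

```text
time_s: 16.62
tcp_pos: [0.5255, 0.241, 0.0998]
tcp_rot: [0.0, 0.78, 0.626, 0.001]
ft_force: [-9.8, -4.5, 25.6]
gripper_width: 0.0577
t 16.67 tcp [0.5255 0.241  0.0998] x [0.217 0.976 0.001] y [ 0.976 -0.217  0.001] z [ 0.001  0.001 -1.   ] yaw_y -12.54 F [-8.7 -4.3 26.3] w 0.0585 q [ 0.43   0.445 -0.114  1.011  0.     2.22 ]
0.77 [272. 266.] (array([0.34876138, 0.02799861]), [62.434879302978516, 148.88778686523438], np.float32(39.792133))
0.67 [205. 215.] (array([0.53622815, 0.18029825]), [23.698257446289062, 44.87675094604492], np.float32(36.79665))
0.62 [300. 422.] (array([ 0.26784933, -0.42168726]), [60.74602127075195, 153.3472137451172], np.float32(77.459206))
t 17.02 tcp [0.5255 0.241  0.0998] x [0.217 0.976 0.001] y [ 0.976 -0.217  0.001] z [ 0.001  0.001 -1.   ] yaw_y -12.54 F [-10.5  -3.6  25.4] w 0.0581 q [ 0.43   0.445 -0.114  1.011  0.     2.22 ]
```

View pics/t16.png

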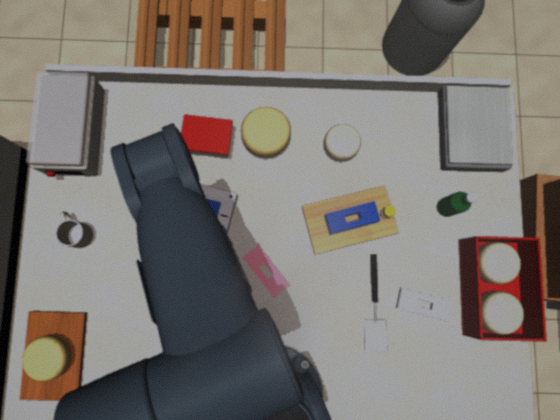

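The top view shows the remaining stack at (216, 353) and the jar at (211, 389), both where they were. The cheeses, tub, mug, bottle and spatula haven't moved. The push is steady at 25 N, with the TCP still at 0.0998. Handing in.

```bash
python3 -c "
from station import *
print(sign_off())"
```

```text
the job is handed in; nothing more can be done
None
```

The job is done and handed in at about 17 s, with the top panel seated on the steel rim and the gripper still pressing it down.

- **Wing:** I gripped it and turned it about 65°. Afterwards it measured 77.54° against 77.45° for the line through the black marks, so it matches to about 0.1°.
- **Panel pick-up:** Only the top blue panel was lifted. The side view showed the other two still aligned on the board.
- **Fitting:** The panel went down with the wing through the middle of its slot. It met the seal at about TCP z = 0.105 and stopped hard at 0.0998, where 0.100 was predicted for fully seated.
- **Final hold:** I eased the push from about 34 N to a steady 25 N, well above the 11 N the seal needs, with the grip still closed at 58 mm. About 10 N of sideways force remained. In the last wrist picture, just before easing, the panel was centred on the black mark.
- **Rest of the scene:** The top view showed the jar, cheeses, tub, mug, bottle and spatula where they were. One pink look-alike is hidden behind the arm in that view, and the arm never went near it.

No check failed. The seating was judged from height and force, because the rim itself is hidden under the panel.

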